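# Seat the cordless dehumidifier on its sloping dock

### The job

Lift the cordless dehumidifier out of the bamboo tray by its top handle and seat it gently, without ramming, on the two pegs of the sloping dock, grille facing the dock's low front edge, until its underside is fully home and flat on the peg plate; then let go. The peg plate slides stiffly sideways and may stand anywhere along its travel, so feel for the pegs rather than pushing the plate. Never topple the dehumidifier, and leave the other things on the bench where they are.

Things in the scene. Friction and masses are not known exactly. Their poses are not given: they have to be found in the camera images.
- unit: cordless dehumidifier, white plastic box 80 (x) by 120 (y) by 90 (z) mm with an arched handle on top, 0.3 to 0.6 kg, standing upright in the tray. Origin: centre of the underside; z up through the handle; the ribbed grey grille is on its -x face
- unit_handle (a point): centre of the handle bar, 123 mm above the unit's underside. Square bar 22 (x) by 84 (y) by 22 (z) mm along the unit's y, open space 22 mm high under it, posts at y = +-34 mm; grip it across x. Axes as the unit's
- unit_sockets (a point): midway between the two square sockets in the unit's underside, at unit x = +10 mm. Each is 21.5 mm wide and 18 mm deep, at y = +-35 mm from this point. Axes as the unit's
- deck: sloping top of the grey plastic dock (fixed; foot 170 by 190 by 20 mm). z: seating direction, square to the deck, leaning 27 degrees to the low front (-x) edge; x up the slope, y across. Origin: mid-travel of the peg plate, level with its upper face, 68 mm above the bench. Deck 120 (x) by 190 (y) mm, its face 4 mm below the origin. Home: unit axes parallel, origin at x = 0, z = 0, y = plate offset
- peg_middle (a point): midway between the peg tips when the plate is at mid-travel (deck x = +10 mm, z = 14 mm). Black peg plate 84 by 130 by 4 mm, two round steel pegs 18 mm thick, 14 mm high, 1 mm chamfer, at y = +-35 mm. The plate really stands up to 20 mm either way along deck y; this offset is NOT in the reading, differs each time; the plate resists about 25 N. Axes as the deck's
- tray: bamboo tray, fixed, 260 (x) by 220 (y) mm, walls 14 mm high and 6 mm thick, floor 6 mm thick; origin at the centre of its underside
- key: chrome bike lock key, flat, 75 mm long along its y, 7 mm thick, lying in the tray in front of the dehumidifier; leave alone
- key_cover: green hard silicone key cover, 34 by 62 (y) by 12 mm, lying in the tray in front of the dehumidifier; leave alone
- jar: small glass jar with a twist cap, 54 mm in diameter, 75 mm high, between and behind tray and dock; leave alone
- tin: flat round polish tin, 68 mm in diameter, 24 mm high, behind the dock; leave alone
- case: black glasses case 60 by 150 (y) by 45 mm, on the robot's left; leave alone
- brush: wooden shoe brush 50 by 160 (y) by 44 mm, on the robot's right; leave alone

How it is judged (in metres and radians):
On the way:
1. the dehumidifier is lifted clear of the tray (z of unit in the frame of tray above 0.05 m), for 0.2 s.
At the end, for the whole second after the job is handed in: dehumidifier at rest on the dock pegs, let go, grille to the low edge: underside within 4 mm of the peg plate face, within 6 mm of its place up the slope and 25 mm of the middle across, square to the deck within 0.06 rad, turned within 0.09 rad (x of unit in the frame of deck between -0.006 and 0.006 m and y of unit in the frame of deck between -0.025 and 0.025 m and z of unit in the frame of deck between -0.004 and 0.004 m and angle between the z axis of unit and the z axis of deck, either way round below 0.06 rad and angle between the x axis of unit and the x axis of deck, either way round below 0.09 rad and linear speed of unit below 0.02 m/s and contact force between unit and deck above 0.5 N); the robot touches nothing.
It fails at once if the dehumidifier is toppled (leans over 60 degrees) (angle between unit's own z axis and vertical above 1.05 rad).
It fails at once if the dehumidifier is rammed onto the dock (over 70 N) (contact force between unit and deck above 70 N).
It fails at once if a bystander (key, key cover, jar, tin, glasses case or brush) is shifted by over 30 mm (distance of any of key, key_cover, jar, tin, case, brush from where it was at the start of the episode above 0.03 m).
It also fails if it takes over 61 s, if anything falls off the work surface, if the arm or the gripper's body presses on something with over 40 N, if the wrist force passes 120 N, or if a joint passes its speed limit or range.

### The arm

A 6-joint arm with a two-finger parallel gripper is mounted at the origin on the work surface. World frame = base frame: x ahead of the robot, y to its left, z up, the work surface at z = 0. Lengths are in mm, angles in degrees, forces in N, time in s.
With the tool pointing down it reaches from about 425 to 925 mm from the base axis. Payload 12.5 kg.
Tool frame: the origin (TCP) lies midway between the tips of the shut fingers; the grasp point (between the pads) lies 19 mm behind it (hold_point_z is the distance from the TCP to the grasp point, in mm); z points along the fingers, y is the line along which they close (so a half turn about z gives the same grasp; the last joint's range is limited). The gripper opens to 85 mm and grips with 20 to 120 N. Pads are 22 mm wide; open, the fingers measure 114 mm over their backs; the gripper's body (76 mm by 85 mm) begins 54 mm behind the grasp point. The pads swing forward as they close: fully open they stand 13 mm farther back than shut.
Start: joints at [-79.847, 28.126, 89.318, -0, 62.55, -6.05], TCP at [174.426, -600.184, 231.327] pointing down, gripper open.
Joint ranges: [-177.58, 177.58], [-47.91, 125.51], [2.72, 160], [-65.01, 245.01], [3.68, 167.84], [-153.87, 153.87]. Speed limits (degrees/s): [127.2, 127.2, 159.86, 180, 180, 180].

### API

Orientations are given as [roll, pitch, yaw] about the fixed x, y, z axes, in that order (R = Rz(yaw) Ry(pitch) Rx(roll)).
In Python, from cell import * gives the robot as it stands. The module is installed in compiled form; this text tells all that it offers.
- The arm moves only by the shell command python3 -m handwheel 'ROWS' [FORCE]. ROWS is JSON, a list of rows, each a list of 3 entries, a list of its own where there are three numbers: the shift along the tool's x, y, z in mm, then the turn, a rotation vector about the tool's x, y, z in degrees, then the closure, from -1 (fully open) to 1 (shut), so that 0 is half open. A call has 1 to 10 rows; each row shifts and turns the commanded pose from where the row before left it, along the tool's axes as they then stand; what a row does not reach is not made up. A row lasts 1/10 s, in which the tool goes at most 50 mm and 8.59 degrees, less where a joint would pass 70% of its speed; a pose out of reach is approached as far as the arm can. A call with a gripper value outside its range is refused whole. The fingers move at their own pace and stop on an object; FORCE is the grip in N (left out, the last holds). Time passes only in rows, so rows that do not move let the fingers close. It gives the time, the measured TCP pose, the force, the opening and the grip force at its end, in the units of the state.
- observe(): the state, without advancing time (a new reading comes with each control period).
- camera(name): name is "scene" or "top" or "wrist"; returns a dict with "frame" (480x640x3 uint8, red, green, blue), "intrinsics" (3x3 intrinsics, pixels), "xyz" and "orientation" of the camera in the world; the wrist camera has in their place "T_tool_cam" (4x4, takes a point from camera to tool coordinates, whose origin is the TCP and whose axes are the flange's). Camera axes: x right, y down, z forward; pixel columns grow to the right and rows downward; lengths in mm; the calibration is good to about 2 mm. A picture is of the moment at which its call begins: read the wrist's pose just before it. There is no depth.
- close_job(): hands the job in; it is judged then, once.
The state is a dict: "t": time; "qpos": joint angles; "qvel": joint speeds; "tau": joint torques, N m; "tool_pos": TCP position; "orientation": TCP orientation; "ft_force": force on the tool from outside, world axes, zero at the start; "wrist_torque": the same for the moment, N m; "opening": opening from 0.0 (shut) to 1.0 (fully open); "grasp_force": force on a finger pad.
Only numpy, scipy, OpenCV 4.12 (cv2) and the standard library are available. Lean on these libraries where they do the work, as an engineer would, in place of code of your own. Each camera call takes 0.05 s, during which the arm holds its last target. There are 200 camera calls.

## Working session

There is one attempt and no reset: what is moved stays moved. The work goes in short steps, Python scripts to look and compute and a shell command to move; the robot and the scene stay as the last step left them, time stands still between calls to the robot, and variables do not carry over. Pictures are saved under pics/ and viewed, at most 10 in all, crops included, and the job is handed in when it is done.

```bash
mkdir -p pics; python3 - <<'E'
from cell import *
import cv2,numpy as np
print(observe())
for n in ("scene","top"):
    c=camera(n); cv2.imwrite(f"pics/{n}0.png",c["frame"][:,:,::-1]); print(n,c["intrinsics"],c["xyz"],c["orientation"])
c=camera("wrist");print(c["T_tool_cam"],c["intrinsics"])
E
```

```text
{'t': 0.0, 'qpos': array([-7.98477471e+01,  2.81643160e+01,  8.93515059e+01, -1.94713254e-05,
        6.25492307e+01, -6.05024896e+00]), 'qvel': array([ 0.06473467, -0.05935705,  0.05786254, -0.05022103, -0.03476593,
       -0.01319708]), 'tau': array([ 1.51198477e-03, -6.18444443e+01, -2.61596167e+01, -9.29137173e-05,
        4.11043293e-03, -1.80348707e-05]), 'tool_pos': array([ 174.37737974, -599.93474723,  230.71761431]), 'orientation': array([-1.79935308e+02, -6.83940941e-03,  1.62025070e+01]), 'ft_force': array([-0.48651471, -1.05846032,  0.65870338]), 'wrist_torque': array([-0.04929564, -0.00848629,  0.04544357]), 'grasp_force': 0.0, 'opening': 1.0004115704219416}
scene [[620.62794754   0.         323.68503382]
 [  0.         620.62794754 227.65663854]
 [  0.           0.           1.        ]] [1792.17944064 -111.86852344 1284.39496291] [-135.31491679   -1.11137002   87.38857472]
top [[528.21053775   0.         324.47238787]
 [  0.         528.21053775 238.71850817]
 [  0.           0.           1.        ]] [ 423.03613375  -37.09785743 1360.87326401] [-1.72071905e+02  1.65973426e-01 -8.87967473e+01]
[[-8.25601525e-04 -9.60514410e-01 -2.78229017e-01  7.04557013e+01]
 [ 9.99999519e-01 -9.40484786e-04  2.79439084e-04  1.11923666e+00]
 [-5.30075424e-04 -2.78228652e-01  9.60514725e-01 -1.42435687e+02]
 [ 0.00000000e+00  0.00000000e+00  0.00000000e+00  1.00000000e+00]] [[420.9340333    0.         314.97604692]
 [  0.         420.9340333  237.86589256]
 [  0.           0.           1.        ]]
```

View pics/scene0.png

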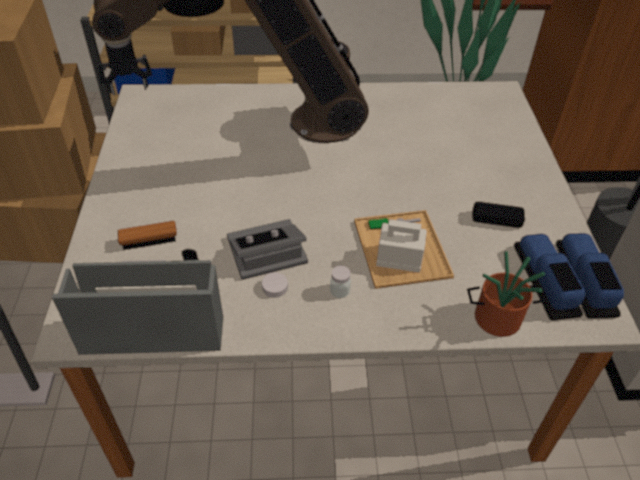

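View pics/top0.png

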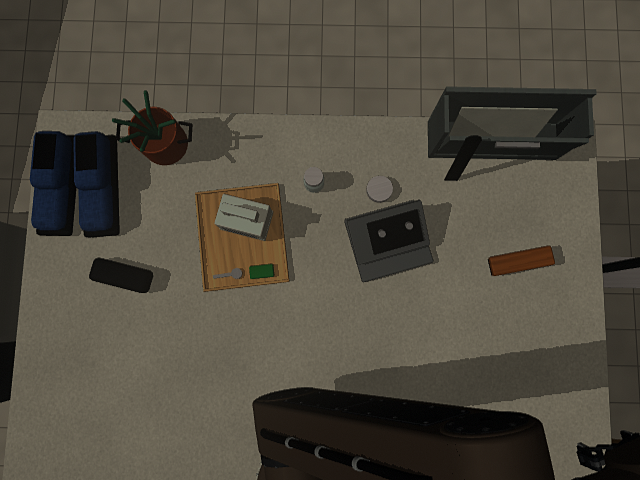

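The scene view shows the tray and unit at about (402,245) and the dock at (267,245), with the robot at the top. In the top view the unit is at (243,216) and the pegs at (382,234) and (409,226), with the low edge at the bottom. I'll crop the top view for detail.

```bash
python3 - <<'E'
import cv2,numpy as np
t=cv2.imread("pics/top0.png")
a=cv2.resize(t[180:300,190:300],None,fx=3.6,fy=3.6,interpolation=cv2.INTER_CUBIC)
b=cv2.resize(t[180:300,340:450],None,fx=3.6,fy=3.6,interpolation=cv2.INTER_CUBIC)
im=np.hstack([a,b]); im=cv2.convertScaleAbs(im,alpha=1.6)
cv2.imwrite("pics/crop0.png",im); print(im.shape)
E
```

```text
(432, 792, 3)
```

View pics/crop0.png

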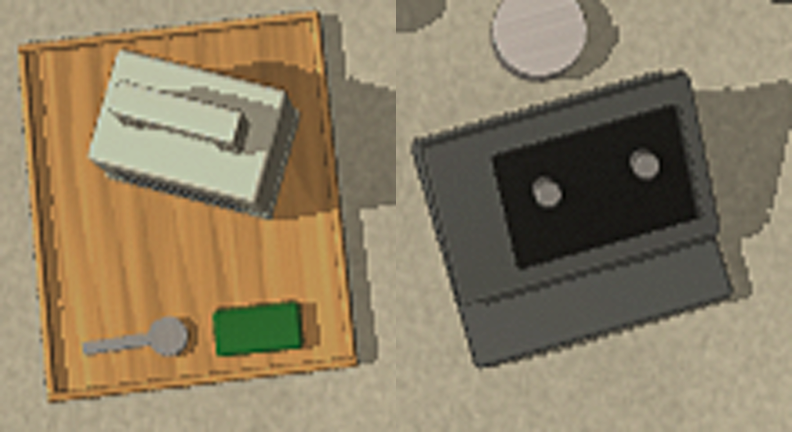

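The left part shows the unit with its grille on the robot-facing side and the handle top around (117..242, 80..143). The right part shows the plate corners at (494,155), (675,105), (698,215) and (520,268), and the peg tips at (544,189) and (644,161).

```bash
cat > h.py <<'E'
from cell import *
import cv2,numpy as np
from scipy.spatial.transform import Rotation as Ro
K=lambda e:Ro.from_euler('xyz',e,degrees=True).as_matrix()
def ray(cam,px,T=None):
    M=cam["intrinsics"]; d=np.linalg.inv(M)@np.r_[px,1.0]
    if T is None: return np.array(cam["xyz"]),K(cam["orientation"])@d
    return T[:3,3],T[:3,:3]@d
def onz(cam,px,z,T=None):
    o,d=ray(cam,px,T); return o+d*(z-o[2])/d[2]
def toolT(s=None):
    s=s or observe(); T=np.eye(4); T[:3,:3]=K(s["orientation"]); T[:3,3]=s["tool_pos"]; return T
def wrist(name,gain=1.5):
    T=toolT(); c=camera("wrist"); c["T"]=T@c["T_tool_cam"]
    np.savez(name+".npz",T=c["T"],M=c["intrinsics"]); cv2.imwrite(f"pics/{name}.png",cv2.convertScaleAbs(c["frame"][:,:,::-1],alpha=gain)); return c
def load(name):
    d=np.load(name+".npz"); return {"intrinsics":d["M"]},d["T"]
def go(p,R):  # shift in tool axes and rotvec in tool axes from the present pose
    T=toolT(); print("now",T[:3,3].round(1),"shift tool",(T[:3,:3].T@(np.array(p)-T[:3,3])).round(1),"rot",Ro.from_matrix(T[:3,:3].T@R).as_rotvec(degrees=True).round(2))
E
python3 - <<'E'
from h import *
c=camera("top")
L=lambda p:np.array([190+p[0]/3.6,180+p[1]/3.6])-.36
Rr=lambda p:np.array([340+(p[0]-396)/3.6,180+p[1]/3.6])-.36
h=[onz(c,L(p),140) for p in [(117,80),(242,112),(235,143),(110,118)]]
print("handle",np.mean(h,0).round(1),[x.round(0) for x in h])
u=[onz(c,L(p),96) for p in [(117,50),(287,92),(254,206),(92,158)]]
print("unit top",np.mean(u,0).round(1)); 
for a,b in((1,0),(2,3)): d=u[b]-u[a]; print("yaw",np.degrees(np.arctan2(-d[0],d[1])),np.linalg.norm(d))
print("tray",np.mean([onz(c,L(p),20) for p in[(22,47),(318,12),(355,362),(50,400)]],0))
pl=[onz(c,Rr(p),68) for p in[(494,155),(675,105),(698,215),(520,268)]]; print("plate",np.mean(pl,0))
pg=[onz(c,Rr(p),68+14*np.cos(np.radians(27))+10*np.sin(np.radians(27))) for p in[(544,189),(644,161)]]; d=pg[0]-pg[1]
print("pegs",pg,np.linalg.norm(d),np.degrees(np.arctan2(-d[0],d[1])))
f=[onz(c,Rr(p),20) for p in[(478,367),(728,298)]];d=f[0]-f[1];print("foot front",f,np.linalg.norm(d),np.degrees(np.arctan2(-d[0],d[1])))
yaw=np.radians(-16); R=np.column_stack([[-np.sin(yaw),np.cos(yaw),0],[np.cos(yaw),np.sin(yaw),0],[0,0,-1]])
print(observe()["qpos"]); go(np.mean(h,0)+[0,0,160],R)
E
```

```text
handle [654.4 173.5 140. ] [array([676., 213., 140.]), array([656., 130., 140.]), array([635., 134., 140.]), array([650., 216., 140.])]
unit top [653.9 173.   96. ]
yaw -12.90163739351658 119.67792930047189
yaw -15.396726735455275 114.67081193201653
tray [612.24839427 184.06849154  20.        ]
plate [ 625.46612412 -204.78523522   68.        ]
pegs [array([ 619.64642727, -166.74815026,   85.01399634]), array([ 640.29326676, -234.5602698 ,   85.01399634])] 70.88565113369968 16.93398399821726
foot front [array([ 501.98590636, -127.72443726,   20.        ]), array([ 554.37843663, -303.88809511,   20.        ])] 183.78958505525577 16.56291358847799
[-7.98490331e+01  2.81502053e+01  8.93374001e+01  1.03258569e-03
  6.25487594e+01 -6.04982778e+00]
now [ 174.4 -600.   231. ] shift tool [ 676.8 -609.   -68.6] rot [-3.00e-02 -2.00e-02 -5.78e+01]
```

```bash
python3 -m handwheel '[[[38.6,-18.6,-3.6],[0,0,0],-1],[[38.6,-18.6,-3.6],[0,0,0],-1],[[38.6,-18.6,-3.6],[0,0,0],-1],[[38.6,-18.6,-3.6],[0,0,0],-1],[[38.6,-18.6,-3.6],[0,0,0],-1],[[38.6,-18.6,-3.6],[0,0,0],-1],[[38.6,-18.6,-3.6],[0,0,0],-1],[[38.6,-18.6,-3.6],[0,0,0],-1],[[38.6,-18.6,-3.6],[0,0,0],-1],[[38.6,-18.6,-3.6],[0,0,0],-1]]' 80
python3 -m handwheel '[[[38.6,-18.6,-3.6],[0,0,0],-1],[[38.6,-18.6,-3.6],[0,0,0],-1],[[38.6,-18.6,-3.6],[0,0,0],-1],[[0,0,0],[0,0,-8.5],-1],[[0,0,0],[0,0,-8.5],-1],[[0,0,0],[0,0,-8.5],-1],[[0,0,0],[0,0,-8.5],-1],[[0,0,0],[0,0,-8.5],-1],[[0,0,0],[0,0,-8.5],-1],[[0,0,0],[0,0,-8.5],-1]]'
python3 -m handwheel '[[[0,0,0],[0,0,0],-1],[[0,0,0],[0,0,0],-1]]'
python3 -c "
from h import *
wrist('w1')"
```

```text
t: 1.2
tool_pos: [494.3, -312.5, 267.4]
orientation: [180.0, 0.0, 16.2]
ft_force: [0.2, -0.4, 0.0]
opening: 1.003
grasp_force: 0.0
t: 2.2
tool_pos: [588.7, -227.9, 277.9]
orientation: [-180.0, 0.0, 76.1]
ft_force: [-0.4, 0.5, 0.9]
opening: 0.998
grasp_force: 0.0
t: 2.4
tool_pos: [588.8, -228.0, 278.0]
orientation: [-180.0, 0.0, 75.4]
ft_force: [0.4, 0.3, -0.3]
opening: 0.995
grasp_force: 0.0
```

View pics/w1.png

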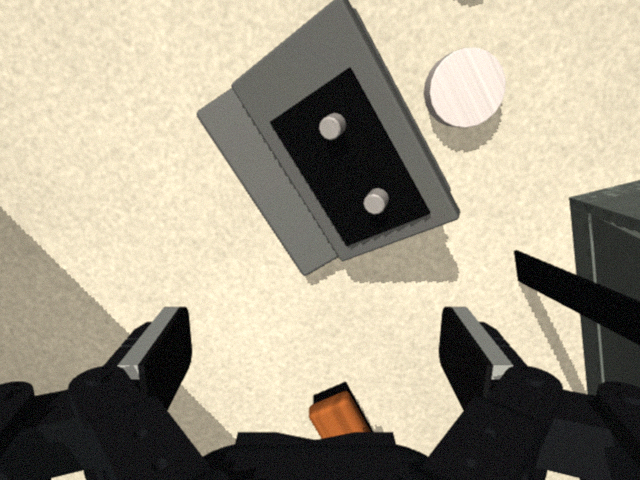

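The wrist view shows the dock: deck corners at (341,0), (233,86), (342,259) and (458,213), plate corners at (271,123), (352,68), (430,213) and (346,246), and peg tips at about (329,127) and (374,202).

```bash
cat > dock.py <<'E'
from h import *
from scipy.optimize import least_squares
t=np.radians(27)
def Rd(yaw): # deck axes: z leans to -x
    return Ro.from_euler('z',yaw,degrees=True).as_matrix()@np.array([[np.cos(t),0,-np.sin(t)],[0,1,0],[np.sin(t),0,np.cos(t)]])
if __name__=="__main__":
    im=cv2.imread("pics/w1.png"); c,T=load("w1"); g=im.max(2)
    m=np.zeros_like(g); cv2.fillPoly(m,[np.array([[255,120],[350,50],[445,215],[345,258]])],255)
    m2=((g<45)&(m>0)).astype(np.uint8); m2=cv2.morphologyEx(m2,cv2.MORPH_OPEN,np.ones((3,3)))
    cs=max(cv2.findContours(m2,0,2)[0],key=cv2.contourArea); q=cv2.approxPolyDP(cv2.convexHull(cs),8,True)[:,0]; print("plate",q.tolist())
    m3=np.zeros_like(g); cv2.fillConvexPoly(m3,cv2.convexHull(cs),255); m3=cv2.erode(m3,np.ones((9,9)))
    _,lab,st,ce=cv2.connectedComponentsWithStats(((g>90)&(m3>0)).astype(np.uint8)); print(st[1:],ce[1:])
    for x,y in((329,127),(374,202)): print(im[y-12:y+16:2,x-16:x+18:2,1])
    q=np.array(q,float); near=lambda p:q[np.argmin(np.hypot(*(q-p).T))]
    P=[(-42,65,0),(42,65,0),(42,-65,0),(-42,-65,0)]; px=[near(p) for p in((271,123),(352,68),(430,213),(346,246))]
    D=[(60,95,-4),(-60,95,-4),(-60,-95,-4),(60,-95,-4)]; dx=[(341,0),(233,86),(342,259),(458,213)]
    G=[(10,35,14),(10,-35,14)]; gx=[(329,127),(374,202)]
    W2C=np.linalg.inv(T)
    def f(v,full=False):
        X=np.vstack([np.array(P)+[0,v[3],0],np.array(G)+[0,v[3],0],D])@Rd(v[2]).T+[v[0],v[1],68]
        X=X@W2C[:3,:3].T+W2C[:3,3]; u=X@c["intrinsics"].T; return ((u[:,:2]/u[:,2:])-np.vstack([px,gx,dx])).ravel()
    r=least_squares(f,[620,-205,16.8,0],loss="soft_l1",f_scale=2); print(r.x); print(r.fun.reshape(-1,2).round(1).tolist()); print(f(r.x).reshape(-1,2).round(1).tolist())
E
python3 dock.py
```

```text
plate [[350, 69], [429, 213], [346, 245], [271, 121]]
[[319 113  26  27 495]
 [363 188  25  26 461]] [[331.05252525 125.52929293]
 [375.30368764 200.68763557]]
[[ 12  12  14   6   6   9   6  82 132 142 148 150 140 146  93  15  20]
 [ 15  20  10  16  14  54 134 189 202 180 164 142 141 138 124  74  12]
 [ 24   8  14  14  46 170 180 178 182 192 212 171 130 128 122 117  30]
 [  6   0   6  32 141 170 162 171 176 170 164 190 165 114 106 110  58]
 [ 10  14  14  74 171 165 158 174 177 165 174 168 165 116  93  94  66]
 [ 14  14  10 108 172 176 166 166 168 172 171 165 176 126  86  84  58]
 [ 12   8  15 118 170 174 174 166 170 170 178 160 168 147  80  72  52]
 [ 20  24  16  99 174 172 170 170 168 172 166 172 168 147  76  68  32]
 [  9  14  10  39 168 164 164 166 170 164 165 172 170 126  57  38  20]
 [ 14  16   3  26 136 174 171 162 170 165 171 171 166 102  56   8  12]
 [ 16  21  14  16  45 142 172 166 165 168 164 166 118  50   8   3  18]
 [ 15   4  15  16  21  40 138 166 171 168 156 117  40   8   0   2   9]
 [ 18   0   9   0  24   8  14  58  93  88  52  22   4   2   0   6   6]
 [ 14   8   4   9
[... 667 characters left out ...]
1 165 165 111  24   8  14]
 [ 20  15   6  38 156 174 166 168 172 166 172 177 153  54  12   0  18]
 [ 14   3  12  20  63 158 170 172 165 156 171 159 111  16   6   6  10]
 [  6  10  21  12  14  62 117 164 164 170 147  87  32  12  16   0   4]
 [ 14   9  21  18  14  14  21  38  66  45  32   0  16   8  20  21  12]
 [ 12  14  22  16  24  12  18   9   9   8   9   8  12   3  12  10   8]]
[ 619.29010144 -193.91596736   16.84624739  -12.89100135]
[[-1.4, -0.3], [-0.7, -2.7], [0.8, 0.2], [0.7, 0.3], [0.5, 0.6], [-0.1, 1.7], [0.0, -5.2], [-3.2, -0.8], [-0.0, 4.5], [2.9, 7.9]]
[[-1.4, -0.3], [-0.7, -2.7], [0.8, 0.2], [0.7, 0.3], [0.5, 0.6], [-0.1, 1.7], [0.0, -5.2], [-3.2, -0.8], [-0.0, 4.5], [2.9, 7.9]]
```

```bash
python3 - <<'E'
from dock import *
c,T=load("w1");W2C=np.linalg.inv(T)
P=np.array([(-42,65,0),(42,65,0),(42,-65,0),(-42,-65,0),(10,35,14),(10,-35,14)],float)
px=np.array([(271,121.5),(351,68),(429.5,213),(346,245.5),(329.3,128),(373.7,203)])
def f(v):
    X=P@Rd(v[2]).T+[v[0],v[1],68]; X=X@W2C[:3,:3].T+W2C[:3,3];u=X@c["intrinsics"].T; return (u[:,:2]/u[:,2:]-px).ravel()
r=least_squares(f,[620,-205,17]); print(r.x,r.fun.round(1).tolist()); print("pegmid",Rd(r.x[2])@[10,0,14]+[r.x[0],r.x[1],68])
for p in px[4:]: print(onz(c,p,85.0,T))
E
python3 -m handwheel '[[[40.4,-3.8,0],[0,0,0],-1],[[40.4,-3.8,0],[0,0,0],-1],[[40.4,-3.8,0],[0,0,0],-1],[[40.4,-3.8,0],[0,0,0],-1],[[40.4,-3.8,0],[0,0,0],-1],[[40.4,-3.8,0],[0,0,0],-1],[[40.4,-3.8,0],[0,0,0],-1],[[40.4,-3.8,0],[0,0,0],-1],[[40.4,-3.8,0],[0,0,0],-1],[[40.4,-3.8,0],[0,0,0],-1]]'
python3 -m handwheel '[[[0,0,0],[0,0,0],-1],[[0,0,0],[0,0,0],-1]]'
python3 -c "
from h import *
wrist('w2',1.2)"
```

```text
[ 623.17227387 -206.64342698   16.58142205] [-0.9, -0.8, -0.9, -1.2, 0.4, 1.0, 0.6, 0.2, 0.7, -0.1, 0.3, 1.2]
pegmid [ 625.62025618 -205.91451597   85.01399634]
[ 615.09892827 -172.2815312    85.        ]
[ 635.62048471 -238.40119933   85.        ]
t: 3.45
tool_pos: [651.8, 174.6, 278.1]
orientation: [180.0, 0.0, 75.5]
ft_force: [1.0, 0.0, 0.9]
opening: 0.999
grasp_force: 0.0
t: 3.65
tool_pos: [651.6, 173.7, 277.7]
orientation: [-180.0, 0.0, 75.7]
ft_force: [0.7, -0.3, -0.6]
opening: 0.999
grasp_force: 0.0
```

View pics/w2.png

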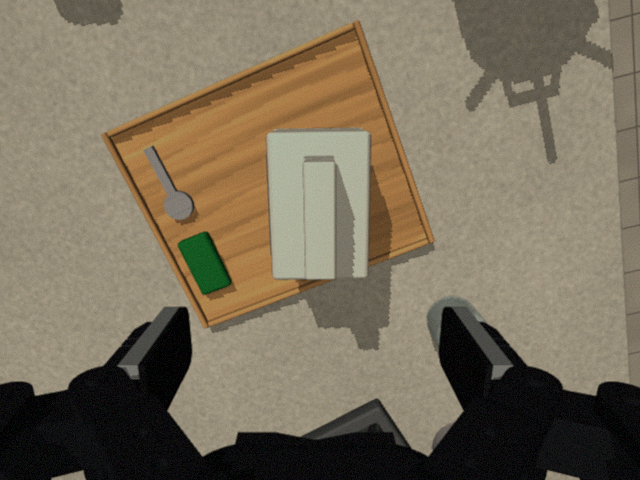

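The wrist view shows the unit from above: the handle bar top spans (304..336, 162..278), and the body's top corners are (268,131), (370,131), (368,278) and (273,278). It is already nearly square to the tool.

```bash
python3 - <<'E'
from h import *
c,T=load("w2")
h=np.array([onz(c,p,140,T) for p in((304,161),(335,161),(336,279),(304,279))])
u=np.array([onz(c,p,96,T) for p in((268,131),(370,131),(368,279),(273,279))])
for q in(h,u):
    print(q.mean(0).round(1)); 
    for a,b in((3,0),(2,1)): d=q[b]-q[a]; print(np.degrees(np.arctan2(-d[0],d[1])).round(2),np.linalg.norm(d).round(1))
    for a,b in((0,1),(3,2)): d=q[b]-q[a]; print("x",np.degrees(np.arctan2(d[1],d[0])).round(2),np.linalg.norm(d).round(1))
yaw=np.radians(-14.2);R=np.column_stack([[-np.sin(yaw),np.cos(yaw),0],[np.cos(yaw),np.sin(yaw),0],[0,0,-1]])
p=(h.mean(0)+u.mean(0))/2; p[2]=129-19; print(p)
go(p,R)
E
```

```text
[654.9 172.1 140. ]
-14.8 83.2
-13.13 83.2
x -14.38 20.4
x -14.37 22.8
[655.4 172.   96. ]
-14.17 118.4
-13.09 118.5
x -14.38 76.2
x -14.37 78.4
[655.16096451 172.08340683 110.        ]
now [651.6 172.7 277.9] shift tool [  0.3   3.6 167.9] rot [-0.01  0.03 -0.18]
```

```bash
python3 -m handwheel '[[[0.3,3.5,0],[0,0,0],-1],[[0,0,30],[0,0,0],-1],[[0,0,35],[0,0,0],-1],[[0,0,35],[0,0,0],-1],[[0,0,30],[0,0,0],-1],[[0,0,20],[0,0,0],-1],[[0,0,12],[0,0,0],-1],[[0,0,6],[0,0,0],-1],[[0,0,0],[0,0,0],-1],[[0,0,0],[0,0,0],-1]]' 80
python3 -m handwheel '[[[0,0,0],[0,0,0],1],[[0,0,0],[0,0,0],1],[[0,0,0],[0,0,0],1],[[0,0,0],[0,0,0],1],[[0,0,0],[0,0,0],1],[[0,0,0],[0,0,0],1],[[0,0,0],[0,0,0],1],[[0,0,0],[0,0,0],1],[[0,0,0],[0,0,0],1],[[0,0,0],[0,0,0],1]]' 80
```

```text
t: 4.7
tool_pos: [655.8, 172.2, 111.1]
orientation: [179.9, -0.0, 75.7]
ft_force: [-0.4, 0.8, 0.3]
opening: 0.995
grasp_force: 0.0
t: 5.7
tool_pos: [655.2, 172.5, 110.4]
orientation: [180.0, -0.0, 75.7]
ft_force: [-1.6, 1.0, 4.6]
opening: 0.244
grasp_force: 79.1
```

```bash
python3 -m handwheel '[[[0,0,-5],[0,0,0],1],[[0,0,-12],[0,0,0],1],[[0,0,-22],[0,0,0],1],[[0,0,-30],[0,0,0],1],[[0,0,-30],[0,0,0],1],[[0,0,-30],[0,0,0],1],[[0,0,-20],[0,0,0],1],[[0,0,-12],[0,0,0],1],[[0,0,-5],[0,0,0],1],[[0,0,0],[0,0,0],1]]'
cat >> dock.py <<'E'
def target(h,dx=0,dy=0,C=(623.8,-206.2,68),yaw=16.7):
    R=Rd(yaw); Rt=R@np.array([[0,1,0],[1,0,0],[0,0,-1]],float)
    return np.array(C)+R@[dx,dy,104.4+h],Rt
E
python3 - <<'E'
from dock import *
p,R=target(60); print(p); go(p,R); s=observe(); print(s["ft_force"],s["grasp_force"])
p2=p.copy();p2[2]=s["tool_pos"][2]; Rv=K([180,0,106.7]); go(p2,Rv)
E
```

```text
t: 6.7
tool_pos: [655.2, 172.3, 276.1]
orientation: [-180.0, 0.0, 75.7]
ft_force: [-0.4, 0.3, -3.5]
opening: 0.246
grasp_force: 78.6
[ 552.31192373 -227.64745072  214.48147258]
now [655.2 172.3 276.1] shift tool [-412.9   -0.9   61.6] rot [-26.34   7.31 -30.42]
[-0.38005492  0.27647317 -3.52479976] 78.5678780078888
now [655.2 172.3 276.1] shift tool [-4.129e+02 -9.000e-01  1.000e-01] rot [-0.0e+00  1.0e-02 -3.1e+01]
```

```bash
python3 -m handwheel '[[[-15,0,0],[0,0,0],1],[[-30,0,0],[0,0,0],1],[[-42,0,0],[0,0,0],1],[[-42,0,0],[0,0,0],1],[[-42,0,0],[0,0,0],1],[[-42,0,0],[0,0,0],1],[[-42,0,0],[0,0,0],1],[[-42,0,0],[0,0,0],1],[[-42,0,0],[0,0,0],1],[[-40,0,0],[0,0,0],1]]'
python3 -m handwheel '[[[-24,0,0],[0,0,0],1],[[-10,0,0],[0,0,-3],1],[[0,0,0],[0,0,-7],1],[[0,0,0],[0,0,-7],1],[[0,0,0],[0,0,-7],1],[[0,0,0],[0,0,-7],1],[[0,0,0],[-5,0,0],1],[[0,0,0],[-7,0,0],1],[[0,0,0],[-7,0,0],1],[[0,0,0],[-8,0,0],1]]'
python3 -m handwheel '[[[0,0,0],[0,0,0],1],[[0,0,0],[0,0,0],1],[[0,0,0],[0,0,0],1]]'
python3 - <<'E'
from dock import *
p,R=target(60); go(p,R); s=observe(); print(s["ft_force"],s["wrist_torque"],s["grasp_force"],s["opening"])
wrist("w3",1.3)
c=camera("top"); f=c["frame"][150:310,290:490,::-1]; cv2.imwrite("pics/top3.png",cv2.resize(cv2.convertScaleAbs(f,alpha=1.5),None,fx=3.2,fy=3.2,interpolation=2))
c=camera("scene"); f=c["frame"][180:300,180:340,::-1]; cv2.imwrite("pics/scene3.png",cv2.resize(cv2.convertScaleAbs(f,alpha=1.3),None,fx=4,fy=4,interpolation=2))
E
```

```text
t: 7.7
tool_pos: [560.2, -197.0, 275.0]
orientation: [-179.9, -0.0, 75.7]
ft_force: [-0.2, 0.2, -3.1]
opening: 0.241
grasp_force: 78.5
t: 8.7
tool_pos: [552.5, -228.3, 275.5]
orientation: [152.8, 0.1, 106.6]
ft_force: [0.5, 0.9, -3.1]
opening: 0.243
grasp_force: 78.8
t: 9.0
tool_pos: [553.3, -228.1, 275.9]
orientation: [153.2, 0.0, 106.7]
ft_force: [0.8, -0.1, -2.4]
opening: 0.249
grasp_force: 79.0
now [ 553.3 -228.1  275.9] shift tool [  0.8 -28.5  54.4] rot [-0.17  0.    0.02]
[ 0.82349835 -0.10317426 -2.41586784] [-0.17321826  0.46676072  0.04319294] 78.97070646286011 0.2490601105024084
```

View pics/w3.png

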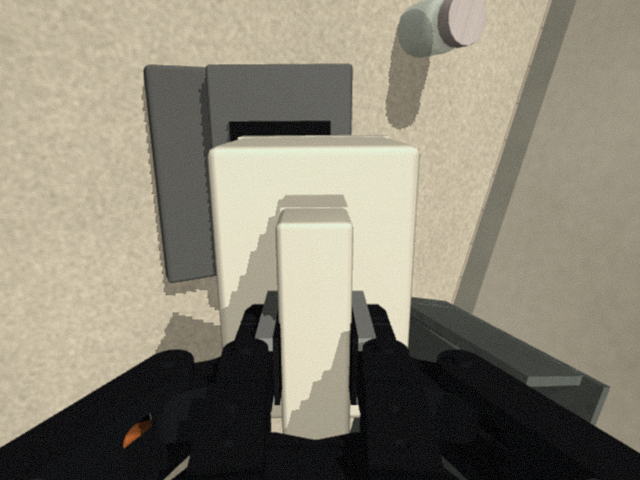

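The wrist view shows the dock square to the tool. The deck's +y edge is at row 65 (columns 208..352) and the plate's +y edge at row 122 (columns 230..331), with the unit hiding the rest.

```bash
python3 - <<'E'
from dock import *
c,T=load("w3"); C=np.array([623.8,-206.2,68]); R=Rd(16.7)
def on(p,z):
    o,d=ray(c,p,T); n=R[:,2]; P=o+d*((C+n*z-o)@n)/(d@n); return (R.T@(P-C)).round(1)
print("plate corners, plate frame (exp -42/42, 65)",on((230,122),0),on((331,122),0))
print("deck corners (exp +-60)",on((208,65),-4),on((352,65),-4))
im=cv2.imread("pics/w3.png").max(2).astype(int)
print(im[122:135:6,222:240],"\n",im[122:135:6,322:340],"\n",im[114:132,280])
# unit top +y face front corners in tool frame: body top at unit z 90, y=60
Ti=np.linalg.inv(toolT())
for p in((211,152),(416,150)):
    o,d=ray(c,p,T); o=Ti[:3,:3]@o+Ti[:3,3]; d=Ti[:3,:3]@d; print("body top corner in tool (exp x60,y-+40)",(o+d*(14.4-o[2])/d[2]).round(1))
E
```

```text
plate corners, plate frame (exp -42/42, 65) [-42.7  63.7   0. ] [40.9 63.7 -0. ]
deck corners (exp +-60) [-58.8 108.1  -4. ] [ 57.5 108.   -4. ]
[[ 90  92  98 104  98  98  75  40  20  20  18  17  17  16  18  25  13  17]
 [ 99 101  95  94  86  66  64  42  29  20  17  18  18  17  14   1  13  18]
 [101  95  95 100  95  81  72  47  29  20  22  25  18  25  25  18  18  16]] 
 [[ 22  14  21  23  22  25  22  21  53  90 105 107 101 105 108  99 104  99]
 [ 16  25  13  10  16  12  16  20  57  95 104 101 100 105  94 100  96  98]
 [ 36  32  39  32  32  36  35  38  66  96 101 100 100 105 107 105 110 117]] 
 [ 98  98  96 100 101  96  91  48  14  18  20  12  20  12  18  23   5  14]
body top corner in tool (exp x60,y-+40) [ 56.3 -38.8  14.4]
body top corner in tool (exp x60,y-+40) [56.9 36.3 14.4]
```

View pics/scene3.png

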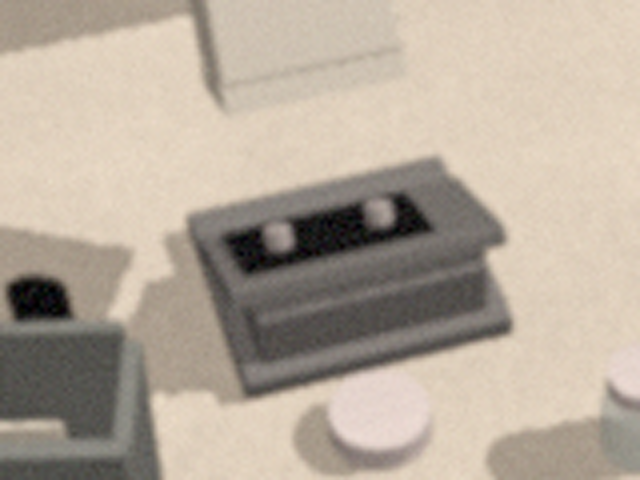

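The scene view confirms two upright pegs on the plate, with the unit held clear above. The plate is within about 1 mm of the estimate, so I'll approach to just above the pegs.

```bash
python3 -m handwheel '[[[0,-14,10],[0,0,0],1],[[-0.2,-15,14],[0,0,0],1],[[0,0,16],[0,0,0],1],[[0,0,16],[0,0,0],1],[[0,0,14],[0,0,0],1],[[0,0,10],[0,0,0],1],[[0,0,6],[0,0,0],1],[[0,0,4],[0,0,0],1],[[0,0,0],[0,0,0],1],[[0,0,0],[0,0,0],1]]'
python3 - <<'E'
from dock import *
S=[]
for i in range(1):
    p,R=target(17,-.5,-1); go(p,R)
s=observe(); f=s["ft_force"]; print("deck force",(Rd(16.7).T@f).round(2),s["wrist_torque"])
c=camera("wrist"); f=c["frame"][60:220,180:440,::-1]; cv2.imwrite("pics/w4.png",cv2.resize(cv2.convertScaleAbs(f,alpha=1.3),None,fx=3,fy=3,interpolation=2)); wrist("w4full",1.3)
E
```

```text
t: 10.15
tool_pos: [567.7, -223.9, 183.1]
orientation: [153.0, 0.0, 106.7]
ft_force: [-1.1, 0.4, -3.9]
opening: 0.246
grasp_force: 79.0
now [ 567.7 -223.9  183.1] shift tool [-0.2 -0.4  7.9] rot [0.02 0.03 0.01]
deck force [-2.58  0.66 -3.02] [-0.17172551  0.56582605  0.01758976]
```

View pics/w4.png

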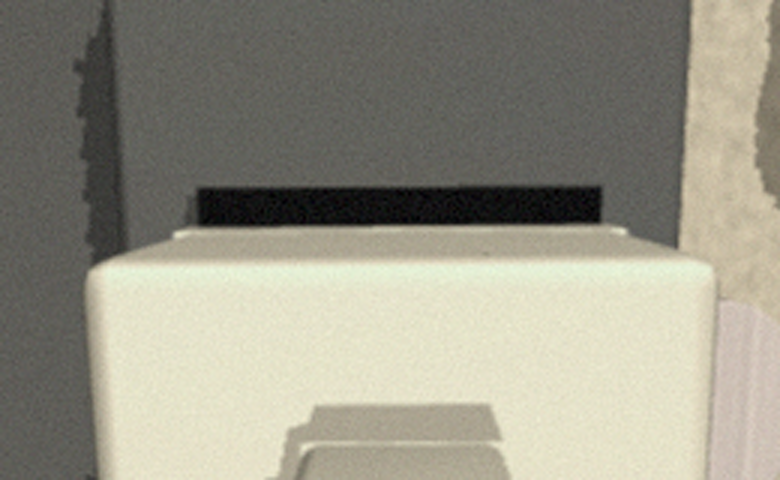

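The crop shows the plate's +y edge at row 187, columns 198–602, and the unit's bottom +y edge at row 232, columns 175–627. Together they give the relative alignment directly.

```bash
python3 - <<'E'
from h import *
c=camera("wrist"); Tc=c["T_tool_cam"]
im=cv2.convertScaleAbs(c["frame"][:,:,::-1],alpha=1.3).max(2).astype(int)
def tool(p,z):
    d=Tc[:3,:3]@np.linalg.inv(c["intrinsics"])@np.r_[p,1.]; o=Tc[:3,3]; return (o+d*(z-o[2])/d[2])
off=np.array([180,60])
for z in(127,129,131):
  P=[tool(off+np.array(p)/3-.33,z) for p in((198,187),(602,187))]; print("plate",z,[x.round(1) for x in P],"mid y",((P[0]+P[1])/2)[1].round(2),"w",(P[1]-P[0])[1].round(1),"off y(tool x)",(P[0][0]-65).round(2))
U=[tool(off+np.array(p)/3-.33,104.4) for p in((175,233),(627,233))]; print("unit",[x.round(1) for x in U],"mid",((U[0]+U[1])/2)[1].round(2),"w",(U[1]-U[0])[1].round(1),"off",(U[0][0]-60).round(2))
print(im[128,240:250],im[128,376:386]); print(im[116:142,315])
E
```

```text
plate 127 [array([ 65.7, -43.1, 127. ]), array([ 65.7,  40.1, 127. ])] mid y -1.5 w 83.1 off y(tool x) 0.73
plate 129 [array([ 65.7, -43.4, 129. ]), array([ 65.7,  40.4, 129. ])] mid y -1.51 w 83.7 off y(tool x) 0.7
plate 131 [array([ 65.7, -43.7, 131. ]), array([ 65.6,  40.7, 131. ])] mid y -1.52 w 84.4 off y(tool x) 0.67
unit [array([ 57.6, -44.2, 104.4]), array([ 57.6,  41.8, 104.4])] mid -1.21 w 86.1 off -2.4
[100 100  81  78  69  57  30  13  13   5] [ 16  20  13  25  77  96 101  99 100 103]
[ 98  98 103 101 103  83  46  21  22  22  18  27  26  22  10  22  18  20
  30 134 187 179 172 172 173 170]
```

```bash
cat > f.py <<'E'
from dock import *
s=observe(); T=toolT(s); R=Rd(16.7); p,_=target(0,-.5,-1)
print("deck pos err",(R.T@(T[:3,3]-p)).round(1),"F deck",(R.T@s["ft_force"]).round(1),"M deck",(R.T@s["wrist_torque"]).round(2))
E
python3 -m handwheel '[[[1,-0.3,3],[0,0,0],1],[[0,0,3],[0,0,0],1],[[0,0,2],[0,0,0],1],[[0,0,1],[0,0,0],1],[[0,0,0],[0,0,0],1]]'; python3 f.py
python3 -m handwheel '[[[0,0,1],[0,0,0],1],[[0,0,1],[0,0,0],1],[[0,0,0],[0,0,0],1]]'; python3 f.py
python3 -m handwheel '[[[0,0,1],[0,0,0],1],[[0,0,0],[0,0,0],1]]';python3 f.py
```

```text
t: 10.8
tool_pos: [571.1, -221.6, 174.4]
orientation: [153.0, -0.0, 106.7]
ft_force: [-0.4, 0.3, -3.1]
opening: 0.24
grasp_force: 79.1
deck pos err [-0.2  1.4 15.3] F deck [-1.7  0.4 -2.6] M deck [-0.02  0.57 -0.  ]
t: 11.1
tool_pos: [571.9, -221.4, 172.7]
orientation: [153.0, 0.0, 106.7]
ft_force: [0.2, -0.2, -3.2]
opening: 0.243
grasp_force: 79.1
deck pos err [-0.1  1.3 13.4] F deck [-1.3 -0.3 -2.9] M deck [-0.01  0.51 -0.02]
t: 11.3
tool_pos: [572.4, -221.3, 171.8]
orientation: [153.0, 0.0, 106.7]
ft_force: [0.3, 0.0, -3.2]
opening: 0.242
grasp_force: 79.1
deck pos err [-0.1  1.3 12.5] F deck [-1.2 -0.1 -3. ] M deck [ 0.04  0.59 -0.01]
```

Nothing has touched yet, so I'll continue in small steps.

```bash
for i in 1; do :; done
python3 -m handwheel '[[[0,0,1],[0,0,0],1],[[0,0,0],[0,0,0],1]]';python3 f.py
python3 -m handwheel '[[[0,0,1],[0,0,0],1],[[0,0,0],[0,0,0],1]]';python3 f.py
python3 -m handwheel '[[[0,0,1],[0,0,0],1],[[0,0,0],[0,0,0],1]]';python3 f.py
```

```text
t: 11.5
tool_pos: [572.8, -221.1, 170.9]
orientation: [153.0, 0.0, 106.7]
ft_force: [0.2, -0.0, -3.7]
opening: 0.239
grasp_force: 79.1
deck pos err [-0.1  1.4 11.4] F deck [-1.5 -0.1 -3.4] M deck [-0.02  0.55 -0.03]
t: 11.7
tool_pos: [573.2, -221.0, 170.0]
orientation: [153.0, -0.0, 106.7]
ft_force: [-0.3, 0.0, -3.2]
opening: 0.246
grasp_force: 79.1
deck pos err [-0.1  1.3 10.4] F deck [-1.7  0.1 -2.7] M deck [-0.03  0.58 -0.01]
t: 11.9
tool_pos: [573.7, -220.9, 169.1]
orientation: [153.0, -0.0, 106.7]
ft_force: [0.1, -0.4, -4.1]
opening: 0.246
grasp_force: 79.1
deck pos err [-0.1  1.4  9.4] F deck [-1.8 -0.4 -3.6] M deck [0.04 0.57 0.04]
```

```bash
python3 -m handwheel '[[[0,0,1],[0,0,0],1],[[0,0,1],[0,0,0],1],[[0,0,0],[0,0,0],1]]';python3 f.py
python3 -m handwheel '[[[0,0,1],[0,0,0],1],[[0,0,1],[0,0,0],1],[[0,0,0],[0,0,0],1]]';python3 f.py
python3 -m handwheel '[[[0,0,1],[0,0,0],1],[[0,0,0.7],[0,0,0],1],[[0,0,0],[0,0,0],1]]';python3 f.py
```

```text
t: 12.2
tool_pos: [574.5, -220.6, 167.3]
orientation: [153.0, -0.0, 106.7]
ft_force: [0.1, 0.1, -2.6]
opening: 0.245
grasp_force: 79.1
deck pos err [-0.1  1.4  7.4] F deck [-1.1  0.1 -2.4] M deck [0.01 0.59 0.  ]
t: 12.5
tool_pos: [575.4, -220.3, 165.5]
orientation: [153.0, -0.0, 106.7]
ft_force: [-0.9, -0.3, -3.2]
opening: 0.244
grasp_force: 79.1
deck pos err [-0.1  1.4  5.4] F deck [-2.3  0.  -2.4] M deck [0.04 0.58 0.06]
t: 12.8
tool_pos: [576.2, -220.1, 164.0]
orientation: [153.0, -0.0, 106.7]
ft_force: [0.4, 0.7, -3.5]
opening: 0.246
grasp_force: 79.1
deck pos err [-0.1  1.3  3.7] F deck [-1.1  0.5 -3.4] M deck [ 0.02  0.5  -0.08]
```

The sockets appear to be over the pegs, with no lateral force. I'll creep the rest of the way home.

```bash
python3 -m handwheel '[[[0,0,1],[0,0,0],1],[[0,0,1],[0,0,0],1],[[0,0,0],[0,0,0],1]]';python3 f.py
python3 -m handwheel '[[[0,0,0.7],[0,0,0],1],[[0,0,0],[0,0,0],1]]';python3 f.py
python3 -m handwheel '[[[0,0,0.6],[0,0,0],1],[[0,0,0],[0,0,0],1]]';python3 f.py
```

```text
t: 13.1
tool_pos: [577.0, -219.8, 162.2]
orientation: [153.0, -0.0, 106.7]
ft_force: [0.6, -0.6, -3.0]
opening: 0.24
grasp_force: 79.1
deck pos err [-0.1  1.4  1.7] F deck [-1.1 -0.8 -2.9] M deck [ 0.04  0.59 -0.06]
t: 13.3
tool_pos: [577.3, -219.8, 161.7]
orientation: [153.0, 0.0, 106.7]
ft_force: [-0.2, -0.4, -4.2]
opening: 0.242
grasp_force: 79.1
deck pos err [-0.1  1.3  1.1] F deck [-2.2 -0.3 -3.6] M deck [-0.04  0.56 -0.  ]
t: 13.5
tool_pos: [577.6, -219.9, 161.3]
orientation: [153.0, 0.0, 106.7]
ft_force: [-2.4, -0.3, -1.5]
opening: 0.249
grasp_force: 79.5
deck pos err [-0.   1.2  0.6] F deck [-2.8  0.3 -0.3] M deck [-0.03  0.6   0.  ]
```

Contact is starting at h≈0.6, close to the expected full seat.

```bash
python3 -m handwheel '[[[0,0,0.4],[0,0,0],1],[[0,0,0],[0,0,0],1]]';python3 f.py
python3 -m handwheel '[[[0,0,0.3],[0,0,0],1],[[0,0,0],[0,0,0],1]]';python3 f.py
python3 -c "
from h import *
c=camera('wrist'); a=cv2.convertScaleAbs(c['frame'][60:220,180:440,::-1],alpha=1.3)
s=camera('scene'); b=cv2.convertScaleAbs(s['frame'][150:290,200:340,::-1],alpha=1.3)
a=cv2.resize(a,(450,277));b=cv2.resize(b,(300,300),interpolation=2); o=np.zeros((300,750,3),np.uint8);o[:277,:450]=a;o[:,450:]=b;cv2.imwrite('pics/s5.png',o)"
```

```text
t: 13.7
tool_pos: [577.7, -220.0, 161.2]
orientation: [153.0, 0.0, 106.7]
ft_force: [-4.3, -1.6, 1.0]
opening: 0.247
grasp_force: 80.2
deck pos err [-0.1  1.   0.5] F deck [-3.6 -0.3  2.9] M deck [0.03 0.87 0.02]
t: 13.9
tool_pos: [577.7, -220.0, 161.2]
orientation: [153.0, 0.1, 106.7]
ft_force: [-7.0, -3.0, 4.3]
opening: 0.243
grasp_force: 80.8
deck pos err [-0.1  1.   0.5] F deck [-4.8 -0.8  7.3] M deck [ 0.09  1.05 -0.01]
```

View pics/s5.png

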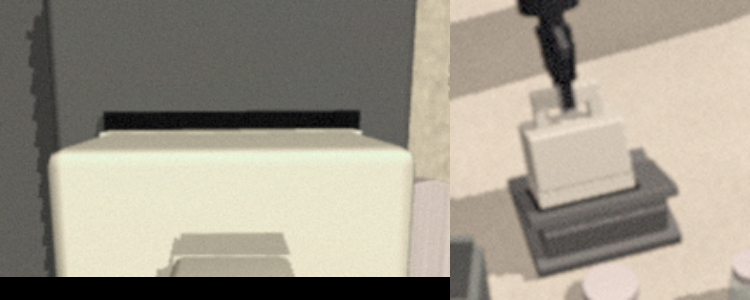

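The unit looks flush: its bottom edge meets the plate edge in the wrist view, and the scene view shows it standing square on the dock. Time to release.

```bash
python3 -m handwheel '[[[0,0,0],[0,0,0],-1],[[0,0,0],[0,0,0],-1],[[0,0,0],[0,0,0],-1],[[0,0,0],[0,0,0],-1],[[0,0,0],[0,0,0],-1],[[0,0,0],[0,0,0],-1],[[0,0,0],[0,0,0],-1],[[0,0,0],[0,0,0],-1]]'; python3 f.py
python3 -m handwheel '[[[0,0,-3],[0,0,0],-1],[[0,0,-8],[0,0,0],-1],[[0,0,-15],[0,0,0],-1],[[0,0,-20],[0,0,0],-1],[[0,0,-20],[0,0,0],-1],[[0,0,-20],[0,0,0],-1],[[0,0,-10],[0,0,0],-1],[[0,0,-4],[0,0,0],-1],[[0,0,0],[0,0,0],-1],[[0,0,0],[0,0,0],-1]]'; python3 f.py
python3 -c "
from h import *
c=wrist('w6',1.2); a=cv2.convertScaleAbs(c['frame'][:,:,::-1],alpha=1.2)
s=camera('scene'); b=cv2.convertScaleAbs(s['frame'][150:290,200:340,::-1],alpha=1.3)
a=cv2.resize(a,(480,360),interpolation=3);b=cv2.resize(b,(320,320),interpolation=2); o=np.zeros((360,800,3),np.uint8);o[:,:480]=a;o[:320,480:]=b;cv2.imwrite('pics/s6.png',o)"
```

```text
t: 14.8
tool_pos: [577.9, -219.7, 160.6]
orientation: [153.0, 0.0, 106.7]
ft_force: [-0.2, -0.0, -0.4]
opening: 0.996
grasp_force: 0.0
deck pos err [-0.1  1.3 -0.2] F deck [-0.3  0.  -0.3] M deck [-0.02  0.18 -0.01]
t: 15.8
tool_pos: [534.4, -232.6, 249.2]
orientation: [153.0, -0.0, 106.7]
ft_force: [-0.2, -0.7, 0.2]
opening: 0.998
grasp_force: 0.0
deck pos err [-0.3  1.5 99.4] F deck [-0.2 -0.6  0.4] M deck [-0.03  0.2  -0.  ]
```

View pics/s6.png

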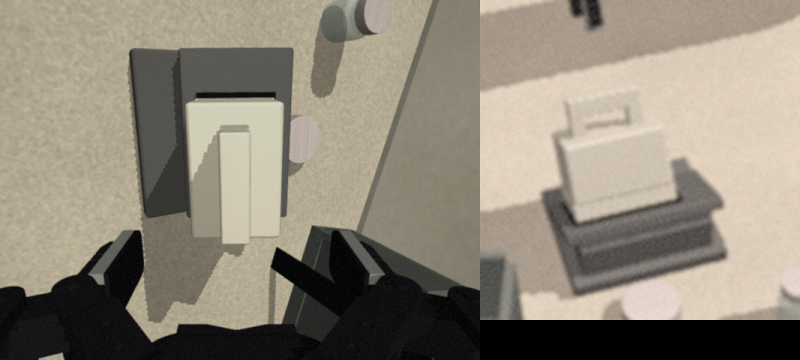

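The unit stands square and upright on the dock, the gripper is clear, and the offset across is about -13 mm, inside the 25 mm limit.

```bash
python3 -c "
from cell import *
print(close_job())"
```

```text
the job is handed in; nothing more can be done
None
```

The dehumidifier is seated on the dock pegs with its grille to the low front edge and has been let go. It went home with about 7 N of contact force, and I handed the job in at about 16 s; no verdict came back.

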